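# Shut the mirrored cabinet and lock it on the keypad

### The job

Lock up the cleaning cabinet: with closed fingertips, push its mirrored door, which hangs ajar, fully shut without slamming it. Then, one at a time and lightly, tap these keys of the black keypad lying on the shelf so that each clicks down and springs back: first the large round key, then the long bar key, last the square key. Do not press the small round key, do not lift or shove the keypad, leave the spray bottles, dispenser and brush alone, and finish clear of everything.

Things in the scene. Friction and masses are not known exactly. Their poses are not given: they have to be found in the camera images.
- cab_door (a joint): Hinge angle of the mirrored door of the white cabinet (120 mm deep, 220 wide, 200 high, fixed on the shelf): 0 = shut against a stop, grows as it swings out of the cabinet (clockwise seen from above); shut means below 0.035. Light hinge friction (0.10 N m); it stays where left, no latch. Door 220 mm wide, 200 high (level with the cabinet top), 12 thick. Closing faster than 2 rad/s counts as slamming.
- cab_door_hinge (a point): Point on the door's vertical hinge line, at the top edge of the door (200 mm above the shelf), in the plane of the door's back face. Axes turn with the door: its x points through the door into the cabinet (the mirrored face looks to -x), its y points from the free edge to the hinge, z up.
- cab_door_push (a point): A good place to push: point on the mirrored front face, 25 mm in from the free edge and 30 mm below the door's top (170 mm above the shelf); 195 mm from the hinge along the door, 12 mm in front of the hinge plane. Axes as the hinge point's: push along +x. A 16 mm knob stands 28 mm out of the face near the free edge, 60 mm above the shelf, well below this point.
- keypad: Loose black wireless keypad, 130 x 130 mm and 24 mm high, 0.55 kg, flat on the shelf; origin at the centre of its underside, z up. Four white keys in a square stand on it, centres at x, y = (+30,+30) large round, (+30,-30) square, (-30,+30) long bar, (-30,-30) small round, mm in its own axes. It may be turned up to a quarter turn either way. It must not be moved more than 20 mm or raised, nor any finger force on it or on its keys pass 20 N.
- key_round (a joint): Large round key, 30 mm in diameter. Joint value: how far it is pressed in m, 0 = up, 0.006 = bottomed; registers past 0.003. Spring of 1 N per mm (about 3 N at the registering point, 6 N fully down), springs back by itself.
- key_bar (a joint): Long bar key, 16 mm (keypad's x) by 44 mm (keypad's y). Joint value: how far it is pressed in m, 0 = up, 0.006 = bottomed; registers past 0.003. Spring of 1 N per mm (about 3 N at the registering point, 6 N fully down), springs back by itself.
- key_square (a joint): Square key, 28 x 28 mm. Joint value: how far it is pressed in m, 0 = up, 0.006 = bottomed; registers past 0.003. Spring of 1 N per mm (about 3 N at the registering point, 6 N fully down), springs back by itself.
- key_small (a joint): Small round key, 16 mm in diameter, not to be pressed (stays below 0.002). Joint value: how far it is pressed in m, 0 = up, 0.006 = bottomed; registers past 0.003. Spring of 1 N per mm (about 3 N at the registering point, 6 N fully down), springs back by itself.
- key_round_top (a point): Centre of the top face of the large round key; at rest 34 mm above the shelf, 10 mm above the keypad's top. Axes as the keypad's.
- key_bar_top (a point): Centre of the top face of the long bar key; at rest 34 mm above the shelf, 10 mm above the keypad's top. Axes as the keypad's.
- key_square_top (a point): Centre of the top face of the square key; at rest 34 mm above the shelf, 10 mm above the keypad's top. Axes as the keypad's.
- key_small_top (a point): Centre of the top face of the small round key; at rest 34 mm above the shelf, 10 mm above the keypad's top. Axes as the keypad's.
- spray_a: Empty translucent blue spray bottle with white trigger head, 74 mm in diameter, 201 mm high, light and easily tipped, loose; origin at the centre of its underside. To be left alone.
- spray_b: Second spray bottle, the same as the first. To be left alone.
- dispenser: Stainless steel pump dispenser, 68 mm in diameter, 177 mm high, loose; origin at the centre of its underside. To be left alone.
- brush: Grey plastic scrub brush with a bow handle, 140 x 55 mm, 74 mm high, loose, lying bristles down; origin at the centre of its underside. To be left alone.
Not all that is in view belongs to the job. Several things have the shape of the keypad; the one meant has the colours described above.

How it is judged:
By the outcome, as a careful person would: the job done as asked, in the order asked, and still so for the second after the job is handed in, with the robot touching nothing.
It also fails if it takes over 58 s, if anything falls off the work surface, if the arm or the gripper's body presses on something with over 40 N, if the wrist force passes 120 N, or if a joint passes its speed limit or range.

### The arm

A 6-joint arm with a two-finger parallel gripper is mounted at the origin on the work surface. World frame = base frame: x ahead of the robot, y to its left, z up, the work surface at z = 0. Lengths are in m, angles in rad, forces in N, time in s.
With the tool pointing down it reaches from about 0.425 to 0.95 m from the base axis. Payload 3.5 kg.
Tool frame: the origin (TCP) lies on the centre line of the jaws, within the pads' length; the fingertips stand 14 mm ahead of it and the grasp point (between the pads) lies 5 mm behind it (ctrl.finger_overhang is the distance from the TCP to the fingertips, in m); z points along the fingers, y is the line along which they close (so a half turn about z gives the same grasp; the last joint's range is limited). The gripper opens to 85 mm and grips with 20 to 120 N. Pads are 22 mm wide; open, the fingers measure 114 mm over their backs; the gripper's body (76 mm by 85 mm) begins 54 mm behind the grasp point. The pads swing forward as they close: fully open they stand 13 mm farther back than shut.
Start: joints at [1.121, 0.286, 1.577, -0, 1.279, -0.15], TCP at [0.199, 0.645, 0.245] pointing down, gripper open.
Joint ranges: [-2.77, 2.77], [-0.9, 2.22], [0.21, 2.48], [-1.53, 4.67], [0.24, 2.81], [-2.84, 2.84]. Speed limits (rad/s): [2.79, 2.79, 3.14, 3.14, 3.14, 3.14].

### API

Orientations are given as a unit quaternion [x, y, z, w].
In Python, from plant import ctrl gives the robot as it stands.
- The arm moves only by the tool send_rows, never from a script. Its argument "moves" is text: rows parted by semicolons, each of 7 numbers parted by spaces: the turn, a rotation vector about the tool's x, y, z in units of 360 degrees (1.0 is 360 degrees), then the shift along the tool's x, y, z in units of 20 cm (1.0 is 20 cm), then the gripper's target within -1 to 1 (fully open at 1, half-way at 0, shut at -1). A call has 1 to 12 rows; each row is the pose to reach, as a shift and turn from the pose commanded when the call began, along the tool's axes at that moment, turning the shorter way round; what a row does not reach only later rows make up. A row lasts 1/8 s, in which the tool goes at most 62.5 mm and 10.7 degrees, less where a joint would pass 70% of its speed; a pose out of reach is approached as far as the arm can. A call with a number of a shift or a turn outside -1 to 1 is refused whole. A call with a gripper value outside its range is refused whole. The fingers move at their own pace and stop on an object; "newtons" is the grip in N (left out, the last holds). Time passes only in rows, so rows that repeat a pose let the fingers close. It gives the time, the measured TCP pose, the force, the opening and the grip force at its end, in the units of the state.
- ctrl.get_state(): the state, without advancing time (a new reading comes with each control period).
- ctrl.read_camera(name): name is "scene" or "side" or "wrist"; returns a dict with "image" (400x640x3 uint8, red, green, blue), "fovy" (degrees; the focal length in pixels is half the picture's height over the tangent of half this angle, whatever the lens; pixels are square), "cx", "cy" (the principal point, pixels), "extrinsics" (4x4, takes a point from camera to world coordinates). Camera axes: x right, y up, looking along -z (the intrinsics and any distortion apply to the point x, -y, -z); pixel columns grow to the right and rows downward; lengths in m; the calibration is good to about 2 mm. A picture is of the moment at which its call begins. There is no depth.
- ctrl.sign_off(): hands the job in; it is judged then, once.
The state is a dict: "time": time; "qpos": joint angles; "dq": joint speeds; "joint_efforts": joint torques, N m; "eef_pos": TCP position; "tcp_rot": TCP orientation; "contact_force": force on the tool from outside, world axes, zero at the start; "wrist_torque": the same for the moment, N m; "opening": opening from 0.0 (shut) to 1.0 (fully open); "finger_force": force on a finger pad.
Only numpy, scipy, OpenCV 4.12 (cv2) and the standard library are available. Lean on these libraries where they do the work, as an engineer would, in place of code of your own. Each camera call takes 0.05 s, during which the arm holds its last target. There are 200 camera calls.

## Working session

There is one attempt and no reset: what is moved stays moved. The work goes in short steps, Python scripts to look and compute and a tool call to move; the robot and the scene stay as the last step left them, time stands still between calls to the robot, and variables do not carry over. Pictures are saved under pics/ and viewed, at most 10 in all, crops included, and the job is handed in when it is done.

Besides the shell and the picture viewer there is one more tool, called by a JSON object that holds its "fn" and its "kwargs". send_rows: Moves the arm, as the interface text tells. Its arguments: {"type":"object","properties":{"moves":{"type":"string"},"newtons":{"type":"number"}},"required":["moves"]}

```bash
mkdir -p pics; ls; cat > h.py <<'E'
import numpy as np,cv2,pickle
from plant import ctrl
def shot(n,f):
    c=ctrl.read_camera(n);pickle.dump(c,open(f'{f}.pkl','wb'))
    cv2.imwrite(f'pics/{f}.png',cv2.cvtColor(c['image'],cv2.COLOR_RGB2BGR));return c
def ray(c,u,v):
    f=200/np.tan(np.radians(c['fovy'])/2);E=np.array(c['extrinsics'])
    d=E[:3,:3]@np.array([(u-c['cx'])/f,-(v-c['cy'])/f,-1]);return E[:3,3],d
def onz(c,u,v,z):
    o,d=ray(c,u,v);return o+d*(z-o[2])/d[2]
def proj(c,p):
    f=200/np.tan(np.radians(c['fovy'])/2);E=np.array(c['extrinsics'])
    q=E[:3,:3].T@(np.array(p)-E[:3,3]);return c['cx']+f*q[0]/-q[2],c['cy']-f*q[1]/-q[2]
E
python3 - <<'E'
from h import *
for n in('scene','side','wrist'):
    c=shot(n,n+'1');print(n,{k:v for k,v in c.items() if k!='image'})
print(ctrl.get_state(),ctrl.finger_overhang)
E
```

```text
pics
scene {'fovy': 48.19257827724572, 'cx': 318.3829495032654, 'cy': 195.52757525463042, 'extrinsics': array([[ 0.15006216, -0.54077824,  0.82767158,  1.53551746],
       [ 0.98850908,  0.09747441, -0.11553589, -0.14252525],
       [-0.0181975 ,  0.83549843,  0.54919142,  0.79561704],
       [ 0.        ,  0.        ,  0.        ,  1.        ]])}
side {'fovy': 57.89023499623141, 'cx': 322.1485624099515, 'cy': 202.07194917747853, 'extrinsics': array([[ 9.17645030e-01,  2.32911531e-01, -3.21993505e-01,
         1.62239075e-01],
       [-3.97400997e-01,  5.37379843e-01, -7.43838257e-01,
        -9.17312358e-01],
       [-2.15688369e-04,  8.10540020e-01,  5.85683217e-01,
         8.68514411e-01],
       [ 0.00000000e+00,  0.00000000e+00,  0.00000000e+00,
         1.00000000e+00]])}
wrist {'fovy': 64.11317488304205, 'cx': 319.40448172700076, 'cy': 197.81988113477223, 'extrinsics': array([[ 0.29626197, -0.91546232, -0.27231891,  0.12886317],
       [ 0.95510505,  0.28343107,  0.08626225,  0.66619823],
       [-0.0017862 , -0.28564939,  0.95833253,  0.3717236 ],
       [ 0.        ,  0.        ,  0.        ,  1.        ]])}
{'time': 0.15, 'qpos': array([ 1.12099570e+00,  2.86981202e-01,  1.57786350e+00,  1.76973770e-05,
        1.27860804e+00, -1.50025312e-01]), 'dq': array([-0.00011522, -0.00237759, -0.00391526, -0.00162082, -0.00142481,
       -0.00157464]), 'joint_efforts': array([ 9.66940061e-04, -4.06603539e+01, -2.93141395e+01, -1.78203927e-04,
        3.95115145e-03, -9.95349723e-06]), 'eef_pos': array([0.19909742, 0.64445023, 0.24423989]), 'tcp_rot': array([ 1.49329515e-01,  9.88787050e-01, -8.86024663e-04, -2.82862137e-04]), 'contact_force': array([ 0.60044237,  0.9274315 , -0.29058934]), 'wrist_torque': array([-0.02113209,  0.0023865 ,  0.03751269]), 'finger_force': 0.0, 'opening': 1.002997243114544} 0.014
```

View pics/scene1.png

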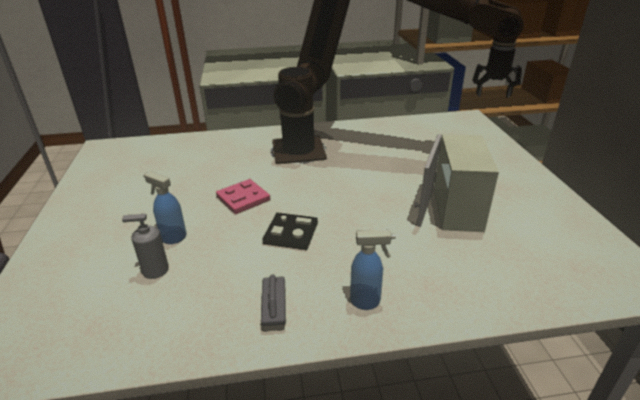

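View pics/side1.png

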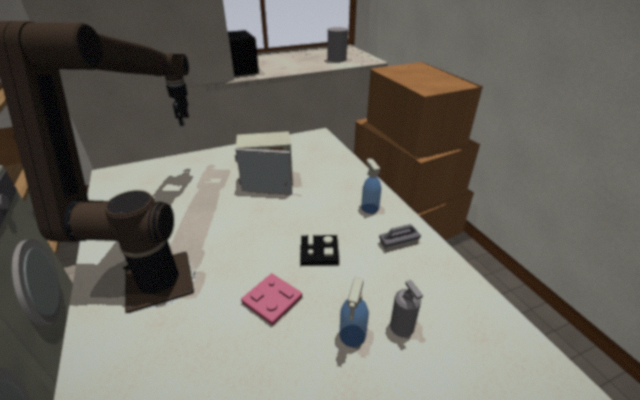

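Scene: black keypad at about (291,230), cabinet at (460,180) with the door ajar on its left face. Side: keypad (320,250), cabinet door (265,170). I'll zoom in on both.

```bash
python3 - <<'E'
from h import *
S=pickle.load(open('scene1.pkl','rb'));D=pickle.load(open('side1.pkl','rb'))
def crop(c,x,y,w,h):
    return cv2.resize(c['image'][y:y+h,x:x+w,::-1],(400,300),interpolation=cv2.INTER_CUBIC)
a=np.vstack([np.hstack([crop(S,400,125,120,90),crop(D,220,125,100,75)]),np.hstack([crop(S,250,205,80,60),crop(D,290,225,60,45)])])
cv2.imwrite('pics/z1.png',a)
for p in([0,0,0],ctrl.get_state()['eef_pos']): print(proj(S,p),proj(D,p))
for n,c in(('S',S),('D',D)):
    for x,y in(((290,230),(320,250)),):
        u=x if n=='S' else y; print(n,onz(c,*u,.024))
E
```

```text
(np.float64(298.9176288575853), np.float64(148.96832229716904)) (np.float64(159.16708022745036), np.float64(281.0832399538193))
(np.float64(493.5231297000321), np.float64(94.53109490641818)) (np.float64(184.3089974277022), np.float64(121.75715668995171))
S [ 0.5332564  -0.08547621  0.024     ]
D [ 0.51031615 -0.09488708  0.024     ]
```

View pics/z1.png

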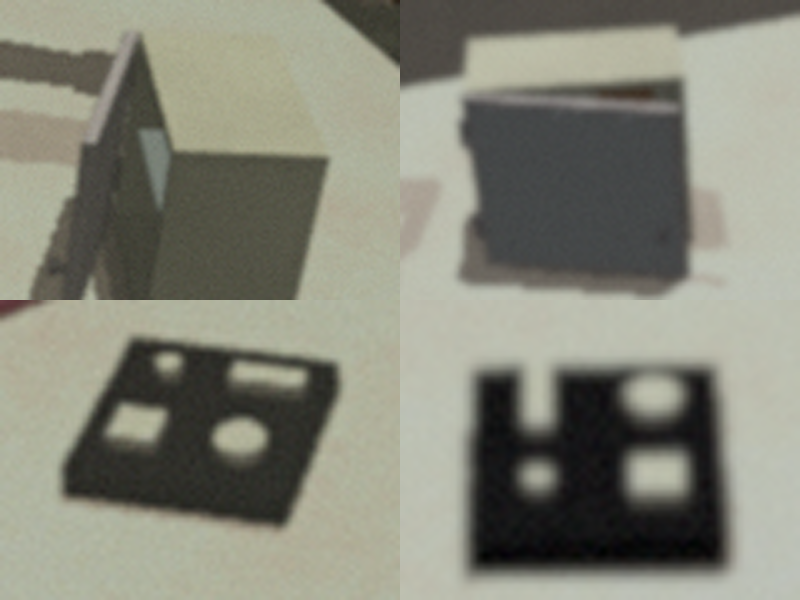

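Zoom: the door's free edge is at the far-from-robot end (scene about (428,167)) and its hinge is at the robot end (about (441,135)). The key layout is clear: scene round (298,249), bar (303,217), square (277,230), small (283,218).

```bash
python3 - <<'E'
from h import *
S=pickle.load(open('scene1.pkl','rb'));D=pickle.load(open('side1.pkl','rb'))
s=lambda u,v:(400+u/3.333,125+v/3.333); d=lambda u,v:(220+(u-400)/4,125+v/4)
for n,c,p in(('free front',S,s(85,145)),('free back',S,s(99,143)),('hinge top',S,s(140,34)),('cab near corner door side',S,s(172,152)),('cab near far corner',S,s(327,157)),
 ('D door left(hinge)front',D,d(464,98)),('D door right front',D,d(680,110)),('D back right',D,d(680,102)),('Dcab top L',D,d(466,40)),('D cab top R',D,d(678,27)),('D cab R front',D,d(682,80))):
    print(n,onz(c,*p,.2).round(3))
k=lambda u,v:(250+u/5,205+(v-300)/5); k2=lambda u,v:(290+(u-400)*.15,225+(v-300)*.15)
for n,p,q in(('round',(241,438),(655,395)),('bar',(268,374),(537,398)),('square',(137,423),(658,473)),('small',(168,361),(537,477))):
    print(n,onz(S,*k(*p),.034).round(4),onz(D,*k2(*q),.034).round(4))
E
```

```text
free front [0.559 0.282 0.2  ]
free back [0.558 0.294 0.2  ]
hinge top [0.376 0.4   0.2  ]
cab near corner door side [0.582 0.345 0.2  ]
cab near far corner [0.611 0.459 0.2  ]
D door left(hinge)front [0.358 0.393 0.2  ]
D door right front [0.546 0.284 0.2  ]
D back right [0.551 0.3   0.2  ]
Dcab top L [0.389 0.523 0.2  ]
D cab top R [0.606 0.464 0.2  ]
D cab R front [0.569 0.344 0.2  ]
round [ 0.5618 -0.065   0.034 ] [ 0.5533 -0.0667  0.034 ]
bar [ 0.5055 -0.0431  0.034 ] [ 0.4964 -0.0446  0.034 ]
square [ 0.5383 -0.1207  0.034 ] [ 0.5309 -0.1203  0.034 ]
small [ 0.4828 -0.0986  0.034 ] [ 0.4746 -0.099   0.034 ]
```

{"fn": "send_rows", "kwargs": {"moves": "0 0 0 0 0 -0.3 -1; 0 0 0 0 0 -0.6 -1; 0 0 0 -0.2 -0.16 -0.6 -1; 0 0 0 -0.4 -0.32 -0.6 -1; 0 0 0 -0.6 -0.48 -0.6 -1; 0 0 0 -0.8 -0.64 -0.6 -1; 0 0 0 -1 -0.8 -0.6 -1; 0 0 0 -1 -0.8 -0.6 -1", "newtons": 30}}

```text
time: 1.15
eef_pos: [0.3447, 0.4306, 0.3651]
tcp_rot: [0.152, 0.988, -0.0, 0.0]
contact_force: [-0.1, 0.5, 0.3]
opening: 0.001
finger_force: 0.0
```

{"fn": "send_rows", "kwargs": {"moves": "0 0 0 -0.2 -0.16 0 -1; 0 0 0 -0.4 -0.32 0 -1; 0 0 0 -0.6 -0.48 0 -1; 0 0 0 -0.8 -0.64 0 -1; 0 0 0 -1 -0.8 0 -1; 0 0 0 -1 -0.8 0 -1; 0 0 0 -1 -0.8 0 -1"}}

```text
time: 2.02
eef_pos: [0.4866, 0.2218, 0.365]
tcp_rot: [0.149, 0.989, 0.0, -0.001]
contact_force: [0.5, -0.3, -0.2]
opening: 0.003
finger_force: 0.0
```

```bash
python3 - <<'E'
from h import *
print(ctrl.get_state());shot('wrist','w2')
E
```

```text
{'time': 2.025, 'qpos': array([ 2.37550019e-01, -9.44907607e-02,  1.77120020e+00,  8.19618614e-04,
        1.46568066e+00, -1.03393679e+00]), 'dq': array([ 2.19794304e-02, -5.21402918e-03,  3.27131702e-03, -2.71793309e-03,
       -9.43062892e-06, -2.40010027e-03]), 'joint_efforts': array([-7.58700930e-01, -2.66185302e+01, -3.06658244e+01, -2.92094116e-02,
       -9.26876266e-03,  2.80594338e-05]), 'eef_pos': array([0.48659333, 0.22182747, 0.36501744]), 'tcp_rot': array([ 1.49139411e-01,  9.88816015e-01,  2.26802400e-04, -5.23086623e-04]), 'contact_force': array([ 0.54148944, -0.33536521, -0.1818981 ]), 'wrist_torque': array([ 0.04447884, -0.03496507, -0.00471569]), 'finger_force': 0.0, 'opening': 0.003040524023398695}
```

View pics/w2.png

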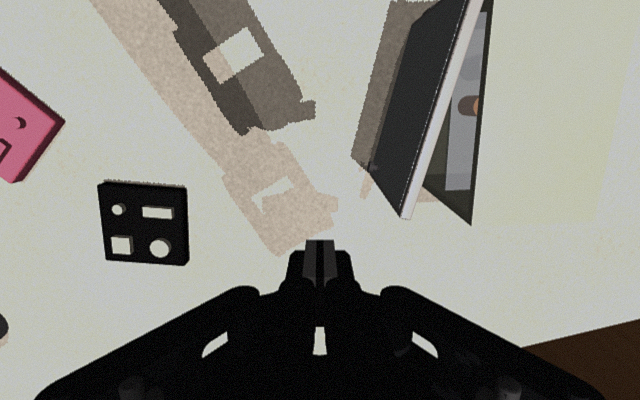

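Wrist view: door top free end at about (402–411,217), upper end of the strip at (468–480,0), cabinet corner (471,224); keypad keys: round (160,248), bar (158,213), square (122,244), small (118,210).

```bash
python3 - <<'E'
from h import *
W=pickle.load(open('w2.pkl','rb'))
for n,u,z in(('free front',(402,217),.2),('free back',(411,217),.2),('upper front',(468,0),.2),('upper back',(481,0),.2),('cab corner',(471,224),.2),('round',(160,248),.034),('bar',(158,213),.034),('square',(122,244),.034),('small',(118,210),.034)):
    print(n,onz(W,*u,z).round(4))
E
```

```text
free front [0.542  0.2888 0.2   ]
free back [0.5446 0.2972 0.2   ]
upper front [0.3759 0.3817 0.2   ]
upper back [0.379  0.3917 0.2   ]
cab corner [0.5692 0.3518 0.2   ]
round [ 0.5512 -0.0604  0.034 ]
bar [ 0.4971 -0.0382  0.034 ]
square [ 0.5273 -0.1142  0.034 ]
small [ 0.4748 -0.0939  0.034 ]
```

{"fn": "send_rows", "kwargs": {"moves": "0 0 0 -0.02 0.08 0.25 -1; 0 0 0 -0.02 0.08 0.5 -1; 0 0 0 -0.02 0.08 0.75 -1; 0 0 0 -0.02 0.08 1 -1; 0 0 0 -0.05 0.16 1 -1; 0 0 0 -0.08 0.24 1 -1; 0 0 0 -0.08 0.28 1 -1; 0 0 0 -0.08 0.32 1 -1; 0 0 0 -0.08 0.36 1 -1; 0 0 0 -0.08 0.4 1 -1; 0 0 0 -0.08 0.44 1 -1; 0 0 0 -0.08 0.48 1 -1"}}

```text
time: 3.58
eef_pos: [0.5328, 0.3092, 0.1692]
tcp_rot: [0.15, 0.989, 0.002, 0.003]
contact_force: [0.5, -0.4, 6.8]
opening: -0.004
finger_force: 0.5
```

{"fn": "send_rows", "kwargs": {"moves": "0 0 0 0 0.02 0 -1; 0 0 0 0 0.04 0 -1; 0 0 0 0 0.05 0 -1; 0 0 0 0 0.06 0 -1; 0 0 0 0 0.06 0 -1"}}

```text
time: 4.2
eef_pos: [0.5361, 0.3203, 0.1692]
tcp_rot: [0.149, 0.989, 0.001, 0.003]
contact_force: [0.4, -1.8, 7.9]
opening: -0.001
finger_force: 1.0
```

```bash
python3 - <<'E'
from h import *
s=ctrl.get_state();print(s['eef_pos'],s['contact_force'])
S=shot('scene','s3');D=shot('side','d3')
crop=lambda c,x,y,w,h:cv2.resize(c['image'][y:y+h,x:x+w,::-1],(400,300),interpolation=cv2.INTER_CUBIC)
cv2.imwrite('pics/z3.png',np.hstack([crop(S,380,105,140,105),crop(D,220,125,100,75)]))
E
```

```text
[0.53605711 0.3202694  0.16916508] [ 0.41956261 -1.83693802  7.9016371 ]
```

View pics/z3.png

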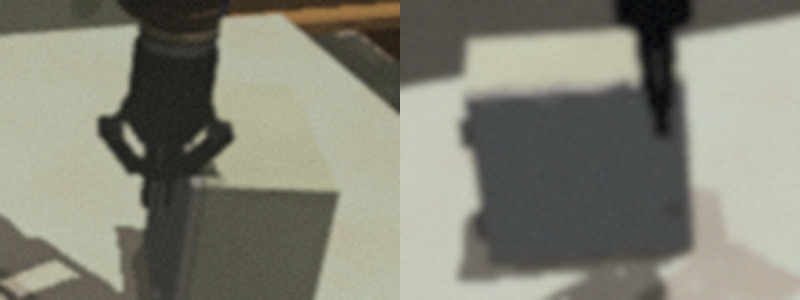

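The door is nearly shut, but about 8 N upward shows that a knuckle of the gripper rests on the door top. I'll raise slightly, then finish the push.

{"fn": "send_rows", "kwargs": {"moves": "0 0 0 0 0 -0.04 -1; 0 0 0 0 0 -0.09 -1; 0 0 0 0 0 -0.09 -1"}}

```text
time: 4.68
eef_pos: [0.5346, 0.3199, 0.1846]
tcp_rot: [0.149, 0.989, 0.001, 0.001]
contact_force: [-0.3, -0.6, 0.1]
opening: 0.004
finger_force: 0.0
```

{"fn": "send_rows", "kwargs": {"moves": "0 0 0 0 0.01 0 -1; 0 0 0 0 0.02 0 -1; 0 0 0 0 0.03 0 -1; 0 0 0 0 0.04 0 -1; 0 0 0 0 0.04 0 -1"}}

```text
time: 5.3
eef_pos: [0.5365, 0.3273, 0.1832]
tcp_rot: [0.149, 0.989, -0.0, -0.0]
contact_force: [0.1, 0.1, 0.1]
opening: -0.003
finger_force: 0.0
```

{"fn": "send_rows", "kwargs": {"moves": "0 0 0 0 0.01 0 -1; 0 0 0 0 0.02 0 -1; 0 0 0 0 0.03 0 -1; 0 0 0 0 0.03 0 -1"}}

```text
time: 5.8
eef_pos: [0.5382, 0.3326, 0.1833]
tcp_rot: [0.149, 0.989, -0.001, -0.0]
contact_force: [-0.7, -1.7, 1.8]
opening: -0.002
finger_force: 1.1
```

{"fn": "send_rows", "kwargs": {"moves": "0 0 0 0 0.01 0 -1; 0 0 0 0 0.02 0 -1; 0 0 0 0 0.02 0 -1"}}

```text
time: 6.18
eef_pos: [0.5383, 0.3328, 0.1834]
tcp_rot: [0.149, 0.989, -0.005, -0.002]
contact_force: [-6.1, -13.4, 5.6]
opening: 0.001
finger_force: 7.4
```

```bash
python3 - <<'E'
from h import *
s=ctrl.get_state();print(s['eef_pos'],s['contact_force'])
W=shot('wrist','w4')
cv2.imwrite('pics/w4z.png',cv2.resize(W['image'][0:300,300:640,::-1],None,fx=2,fy=2))
E
```

```text
[0.53826544 0.33277855 0.18337314] [ -6.09412556 -13.44970848   5.58751308]
```

View pics/w4z.png

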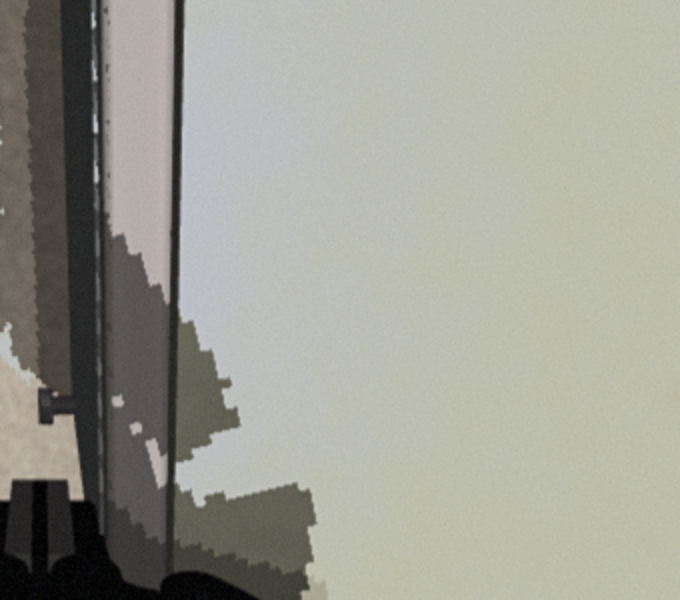

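Pressed against the stop (position frozen at 14 N) and the wrist view shows the door parallel to the cabinet front with a uniform narrow gap: shut. Next I retreat and go above the keypad.

{"fn": "send_rows", "kwargs": {"moves": "0 0 0 0 -0.06 0 -1; 0 0 0 0 -0.2 0 -1; 0 0 0 0 -0.4 -0.15 -1; 0 0 0 -0.1 -0.6 -0.35 -1; 0 0 0 -0.2 -0.8 -0.5 -1; 0 0 0 -0.3 -1 -0.5 -1; 0 0 0 -0.3 -1 -0.5 -1"}}

```text
time: 7.1
eef_pos: [0.5384, 0.1258, 0.284]
tcp_rot: [0.151, 0.988, 0.001, 0.001]
contact_force: [0.2, -0.0, -0.5]
opening: 0.005
finger_force: 0.0
```

{"fn": "send_rows", "kwargs": {"moves": "0 0 0 -0.15 -0.25 0 -1; 0 0 0 -0.25 -0.5 0 -1; 0 0 0 -0.35 -0.75 0.1 -1; 0 0 0 -0.4 -0.95 0.15 -1; 0 0 0 -0.4 -0.95 0.15 -1; 0 0 0 -0.4 -0.95 0.15 -1"}}

```text
time: 7.85
eef_pos: [0.5582, -0.0761, 0.2532]
tcp_rot: [0.149, 0.989, 0.001, 0.0]
contact_force: [-0.4, -0.8, -0.1]
opening: 0.0
finger_force: 0.0
```

```bash
python3 - <<'E'
from h import *
print(ctrl.get_state()['eef_pos']);W=shot('wrist','w5')
S=shot('scene','s5')['image'][105:210,380:520]
v=W['image'].copy()[:,:,::-1].copy(); v[300:400,0:133]=cv2.resize(S[:,:,::-1],(133,100))
cv2.imwrite('pics/w5v.png',v)
g=cv2.cvtColor(W['image'],cv2.COLOR_RGB2GRAY)
for z,t in((.034,150),):
    n,l,st,ce=cv2.connectedComponentsWithStats((g>t).astype('uint8'))
    for i in range(1,n):
        if 100<st[i,4]<9000: print(st[i],ce[i].round(1),onz(W,*ce[i],z).round(4))
E
```

```text
[ 0.55821732 -0.07607037  0.25318379]
[ 214   30   68   40 2242] [247.2  48.8] [ 0.4178 -0.1077  0.034 ]
[313  98  42  18 616] [333.9 106.5] [ 0.4962 -0.0409  0.034 ]
[316 150  26  26 523] [328.5 162.9] [ 0.5516 -0.0634  0.034 ]
[262 158  25  14 271] [274.8 164.9] [ 0.5362 -0.1205  0.034 ]
[202 332  25  25 222] [214.8 343.6] [ 0.7368 -0.2748  0.034 ]
[412 332  25  25 232] [424.  343.8] [ 0.8186 -0.0128  0.034 ]
```

View pics/w5v.png

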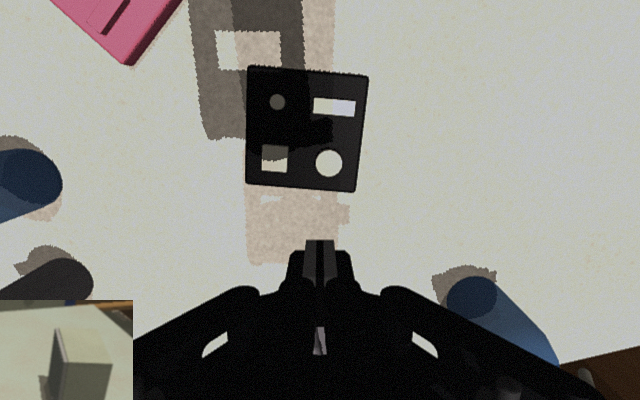

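The inset confirms the door is shut. Keypad: round (328,163), bar (334,106), square (274,158), small (277,102). I'll tap the round key first.

{"fn": "send_rows", "kwargs": {"moves": "0 0 0 0.05 0.05 0.3 -1; 0 0 0 0.05 0.05 0.6 -1; 0 0 0 0.05 0.05 0.8 -1; 0 0 0 0.05 0.05 0.92 -1; 0 0 0 0.05 0.05 0.96 -1; 0 0 0 0.05 0.05 0.96 -1; 0 0 0 0.05 0.05 0.96 -1"}}

```text
time: 8.82
eef_pos: [0.5527, -0.0648, 0.0631]
tcp_rot: [0.149, 0.989, -0.0, 0.002]
contact_force: [-0.2, 1.0, 0.2]
opening: -0.0
finger_force: 0.0
```

```bash
python3 - <<'E'
from h import *
s=ctrl.get_state();print(s['eef_pos'],s['contact_force'])
W=pickle.load(open('w5.pkl','rb'))
for u in((274.5,158),(277,102),(328.5,162.9),(333.9,106.5)): print(onz(W,*u,.034).round(4))
E
```

```text
[ 0.55272816 -0.06479065  0.06306454] [-0.18156131  1.04210679  0.22304245]
[ 0.5289 -0.1182  0.034 ]
[ 0.4744 -0.0962  0.034 ]
[ 0.5516 -0.0634  0.034 ]
[ 0.4962 -0.0409  0.034 ]
```

{"fn": "send_rows", "kwargs": {"moves": "0 0 0 0 0 0.04 -1; 0 0 0 0 0 0.06 -1; 0 0 0 0 0 0.075 -1; 0 0 0 0 0 0.085 -1; 0 0 0 0 0 0.09 -1; 0 0 0 0 0 0.09 -1"}}

```text
time: 9.57
eef_pos: [0.5513, -0.0648, 0.0436]
tcp_rot: [0.149, 0.989, -0.0, -0.0]
contact_force: [-2.8, 1.3, 5.5]
opening: -0.001
finger_force: 2.3
```

About 4.4 mm at 5.5 N: it clicked. I'll lift and go over the bar key.

{"fn": "send_rows", "kwargs": {"moves": "0 0 0 0 0 -0.06 -1; 0 0 0 0 0 -0.15 -1; 0 0 0 0 0 -0.15 -1; 0 0 0 0.15 0.015 -0.15 -1; 0 0 0 0.3 0.03 -0.15 -1; 0 0 0 0.3 0.03 -0.15 -1; 0 0 0 0.3 0.03 -0.1 -1; 0 0 0 0.3 0.03 -0.1 -1"}}

```text
time: 10.58
eef_pos: [0.4961, -0.0416, 0.0625]
tcp_rot: [0.15, 0.989, 0.0, -0.001]
contact_force: [-0.2, 0.3, 0.7]
opening: -0.002
finger_force: 0.0
```

{"fn": "send_rows", "kwargs": {"moves": "0 0 0 0 0 0.04 -1; 0 0 0 0 0 0.06 -1; 0 0 0 0 0 0.075 -1; 0 0 0 0 0 0.085 -1; 0 0 0 0 0 0.092 -1; 0 0 0 0 0 0.092 -1"}}

```text
time: 11.32
eef_pos: [0.4958, -0.0413, 0.0452]
tcp_rot: [0.149, 0.989, -0.0, -0.0]
contact_force: [-1.7, 0.4, 3.3]
opening: 0.004
finger_force: 1.5
```

Force is 3.3 N, borderline; I'll go slightly deeper.

{"fn": "send_rows", "kwargs": {"moves": "0 0 0 0 0 0.005 -1; 0 0 0 0 0 0.01 -1; 0 0 0 0 0 0.01 -1"}}

```text
time: 11.7
eef_pos: [0.4958, -0.0413, 0.0431]
tcp_rot: [0.149, 0.989, -0.0, -0.0]
contact_force: [-2.6, -0.3, 5.1]
opening: 0.001
finger_force: 2.6
```

{"fn": "send_rows", "kwargs": {"moves": "0 0 0 0 0 -0.06 -1; 0 0 0 0 0 -0.15 -1; 0 0 0 0 0 -0.15 -1; 0 0 0 -0.14 -0.16 -0.15 -1; 0 0 0 -0.27 -0.32 -0.15 -1; 0 0 0 -0.27 -0.32 -0.15 -1; 0 0 0 -0.27 -0.32 -0.1 -1; 0 0 0 -0.27 -0.32 -0.1 -1"}}

```text
time: 12.7
eef_pos: [0.5268, -0.1169, 0.0609]
tcp_rot: [0.149, 0.989, 0.001, -0.002]
contact_force: [0.1, -0.2, -0.7]
opening: 0.001
finger_force: 0.0
```

{"fn": "send_rows", "kwargs": {"moves": "0 0 0 0 0 0.04 -1; 0 0 0 0 0 0.06 -1; 0 0 0 0 0 0.075 -1; 0 0 0 0 0 0.085 -1; 0 0 0 0 0 0.092 -1; 0 0 0 0 0 0.092 -1"}}

```text
time: 13.45
eef_pos: [0.5284, -0.1181, 0.0447]
tcp_rot: [0.149, 0.989, 0.0, -0.0]
contact_force: [-1.7, 2.4, 2.9]
opening: 0.002
finger_force: 1.8
```

{"fn": "send_rows", "kwargs": {"moves": "0 0 0 0 0 0.005 -1; 0 0 0 0 0 0.01 -1; 0 0 0 0 0 0.01 -1"}}

```text
time: 13.82
eef_pos: [0.5286, -0.1182, 0.0427]
tcp_rot: [0.149, 0.989, 0.0, -0.0]
contact_force: [-2.5, 2.1, 5.3]
opening: 0.002
finger_force: 2.7
```

Clicked. Now lift clear and check.

{"fn": "send_rows", "kwargs": {"moves": "0 0 0 0 0 -0.06 -1; 0 0 0 0 0 -0.2 -1; 0 0 0 0 0 -0.5 -1; 0 0 0 0 0 -0.8 -1; 0 0 0 0 0 -1 -1; 0 0 0 0 0 -1 -1; 0 0 0 0 0 -1 -1"}}

```text
time: 14.7
eef_pos: [0.5282, -0.1185, 0.2418]
tcp_rot: [0.149, 0.989, -0.0, -0.0]
contact_force: [0.5, 0.2, -0.6]
opening: 0.002
finger_force: 0.0
```

```bash
python3 - <<'E'
from h import *
print(ctrl.get_state()['eef_pos']);S=shot('scene','s6');W=shot('wrist','w6')
cv2.imwrite('pics/f6.png',np.hstack([cv2.resize(S['image'][:,:,::-1],(400,250)),cv2.resize(W['image'][:,:,::-1],(400,250))]))
E
```

```text
[ 0.52818262 -0.1184845   0.24182796]
```

View pics/f6.png

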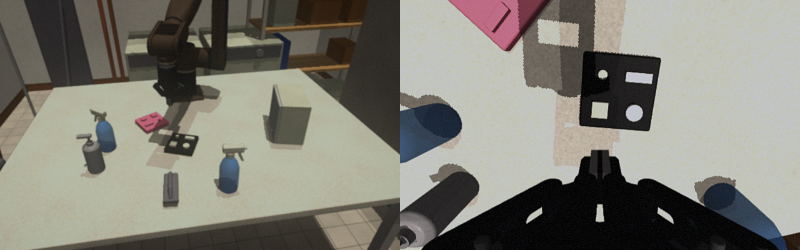

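The scene shows the door shut, the keypad unmoved, the other objects standing and the gripper clear at 0.24 m. The door strip in the earlier wrist view matches the 12 mm door thickness, with a gap of only about 1 mm.

```bash
python3 -c "
from plant import ctrl
print(ctrl.sign_off())"
```

```text
the job is handed in; nothing more can be done
None
```

The job is handed in: I pushed the cabinet door shut, then tapped the large round, long bar and square keys in that order at about 5 N each (one knuckle briefly rested on the door top at about 8 N during the push), and the arm finished clear of everything.

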